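# Set the mirror dimmer, then present the tall jar on the make-up carousel

## Robot

A 6-joint arm with a two-finger parallel gripper is mounted at the origin on the work surface. World frame = base frame: x ahead of the robot, y to its left, z up, the work surface at z = 0. Lengths are in mm, angles in rad, forces in N, time in s.
With the tool pointing down it reaches from about 350 to 975 mm from the base axis. Payload 7.1 kg.
Tool frame: the origin (TCP) lies midway between the tips of the shut fingers; the grasp point (between the pads) lies 19 mm behind it (env.tcp_to_grasp is the distance from the TCP to the grasp point, in mm); z points along the fingers, y is the line along which they close (so a half turn about z gives the same grasp; the last joint's range is limited). The gripper opens to 88 mm and grips with 3 to 60 N. Pads are 20 mm wide; open, the fingers measure 115 mm over their backs; the gripper's body (75 mm by 178 mm) begins 61 mm behind the grasp point.
Start: joints at [-1.334, 0.423, 1.63, -0, 1.089, -0.019], TCP at [158.156, -604.642, 222.675] pointing down, gripper open.
Joint ranges: [-3, 3], [-0.9, 2.11], [0.09, 2.58], [-1.31, 4.45], [0.11, 2.69], [-2.54, 2.54]. Speed limits (rad/s): [2.39, 2.39, 3.01, 3.14, 3.14, 3.14].

## Interface

Orientations are given as a rotation vector (axis times angle).
In Python, from cell import env, imaging, order gives the robot as it stands (env), with the cameras (imaging) and the job (order).
- The arm moves only by the tool advance, called after "Request:" by a JSON object that holds its "fn" and its "kwargs", one argument or row to a line. Schema: {"type":"object","properties":{"segments":{"type":"object","properties":{"aperture":{"type":"array","items":{"type":"number"},"minItems":1,"maxItems":10},"dx":{"type":"array","items":{"type":"number"},"minItems":1,"maxItems":10},"dy":{"type":"array","items":{"type":"number"},"minItems":1,"maxItems":10},"dz":{"type":"array","items":{"type":"number"},"minItems":1,"maxItems":10},"ax":{"type":"array","items":{"type":"number"},"minItems":1,"maxItems":10},"ay":{"type":"array","items":{"type":"number"},"minItems":1,"maxItems":10},"az":{"type":"array","items":{"type":"number"},"minItems":1,"maxItems":10}},"additionalProperties":false,"required":["aperture","dx","dy","dz","ax","ay","az"]},"grip_force":{"type":"number"},"only":{"type":"string"},"quiet":{"type":"boolean"},"lines":{"type":"string"}},"required":["segments"],"additionalProperties":false}. segments is an object with one list for each field, all of the same length, 1 to 10, a row being the entries at one place: aperture (the finger opening in mm), dx, dy, dz (the shift in shares of the most that a row can go, 1 being 50 mm), ax, ay, az (a rotation vector in a scale on which 1.0 is pi rad); each row shifts and turns the commanded pose from where the row before left it, along the tool's axes as they then stand; what a row does not reach is not made up. A row lasts 1/10 s, in which the tool goes at most 50 mm and 0.15 rad, less where a joint would pass 70% of its speed; a pose out of reach is approached as far as the arm can. The fingers move at their own pace and stop on an object; grip_force is the grip in N (left out, the last holds). Time passes only in rows, so rows that do not move let the fingers close. The tool returns the time, the measured TCP pose, the force, the opening and the grip force at its end. only (a regular expression) keeps the lines of the reply that match it, lines (a string "A,B") keeps lines A to B, and quiet returns only ok. Shift and turn numbers lie between -1 and 1, and a call with a number outside is refused. Input that does not fit is refused with a message, and nothing moves.
- env.sense(): the state, without advancing time (a new reading comes with each control period).
- imaging.get_image(name): name is "scene" or "side" or "wrist"; returns the picture (420x560x3 uint8, red, green, blue); there is no depth.
- imaging.calibration(name): a dict with "fx", "fy", "cx", "cy" (pixels), "extrinsics" (4x4, takes a point from camera to world coordinates); the wrist camera has in their place "tool_from_camera" (4x4, takes a point from camera to tool coordinates, whose origin is the TCP and whose axes are the flange's). Camera axes: x right, y down, z forward; pixel columns grow to the right and rows downward; lengths in mm; the calibration is good to about 2 mm. A picture is of the moment at which its call begins: read the wrist's pose just before it. calibration takes no time and is no camera call.
- order.job_done(): hands the job in; it is judged then, once.
The state is a dict: "time_s": time; "q": joint angles; "qvel": joint speeds; "joint_efforts": joint torques, N m; "eef_pos": TCP position; "orientation": TCP orientation; "wrist_force": force on the tool from outside, world axes, zero at the start; "wrist_torque": the same for the moment, N m; "opening": finger opening in mm; "gripper_force": force on a finger pad.
Only numpy, scipy, OpenCV 4.12 (cv2) and the standard library are available. Lean on these libraries where they do the work, as an engineer would, in place of code of your own. Each camera call takes 0.05 s, during which the arm holds its last target. There are 200 camera calls.

## Task

Get the make-up counter ready: turn the dial of the mirror-light dimmer until its nose points at the one long, thick mark of the scale. Then turn the round carousel until its tall jar, the one with a knob on its lid, stands squarely in line with the raised pointer that sticks out from the carousel's foot, and finish while still holding the carousel (or a jar on it) steady there in the gripper: do not let go. The dial must stay where you set it, and the other things on the counter must stay where they stand.

Things in the scene. Friction and masses are not known exactly. Their poses are not given: they have to be found in the camera images.
- dimmer_base: Fixed grey box 120 x 120 x 40 mm, the dimmer, left or right, yaw within 0.4 rad. Origin: centre of its underside on the counter; z up. On its top, around the dial, white scale marks every 0.5 rad from dial value 0 to 5; one is long and thick (21 x 6 mm), the others thin, 7 mm long.
- dimmer (a joint): Angle of the dimmer's dial, rad, 0 to 5 with stops; grows clockwise seen from above. At 0 its nose points along -x of dimmer_base. The long mark is at 3.5. Starts between 1.9 and 2.8, stays where it is left, turns with about 0.04 N m.
- dimmer_grip (a point): On the dial's vertical axis, 70 mm above the counter. Dial: black disc 56 mm across, 8 mm thick; on it an upright bar to pinch, 46 long, 16 wide, from 48 to 80 mm above the counter. One end has the nose (small wedge at its foot) and a white line on top from the middle to that end. Site x axis lies along the bar, -x is the nose end.
- dimmer_mark (a point): Middle of the long thick mark, on the top of the dimmer box, 44.5 mm from the dial's axis.
- carousel_base: Fixed wooden foot of the carousel, a disc 256 mm across, 8 mm thick, left or right, yaw within 0.6 rad. Origin: centre of its underside, on the vertical axis about which the carousel turns; z up. A raised wooden pointer, 14 mm high, sticks out of its rim along its own -x (roughly towards the robot), to 176 mm from the axis: the front.
- carousel: Turning wooden tray, 230 mm across, top 23 mm above the counter; four lidded white containers fixed on it, 90 degrees apart, 76 mm from the axis; the three without knobs are at most 97 mm above the counter. Turns endlessly both ways, friction about 0.15 N m, no spring. Origin on the axis, 13 mm up; its -x points to the tall jar, which starts 0.9 rad or more from the pointer, either way.
- tall_jar_knob (a point): Top centre of the knob on the tall jar's lid, 163 mm above the counter, 76 mm from the carousel's axis. The jar is white, 56 mm across; its steel lid is 58 mm across, top at 133 mm; the knob is a round upright steel cylinder 22 mm across, from 133 to 163 mm above the counter.
- tissue_box: Blue tissue box, loose, 125 x 125 x 130 mm with a white tuft to 160 mm; bystander. Origin: centre of underside.
- mug: White mug, loose, 80 mm across, 90 mm high; bystander. Origin: centre of underside.
- lotion: White lotion bottle, loose, 52 mm across, 120 mm high; bystander. Origin: centre of underside.
- compact: Silvery powder compact, loose, flat disc 66 mm across, 14 mm high, on the robot's side of the dimmer; bystander. Origin: centre of underside.
- varnish: Nail varnish bottle, loose, 28 mm across, 65 mm high, on the far side of the dimmer; bystander. Origin: centre of underside.
- cream_pot: White cream pot, loose, 48 mm across, 36 mm high, on the far side of the carousel; bystander. Origin: centre of underside.
- hairbrush: Flat brush with a dark wooden handle, loose, 170 mm long, lying flat to the right of the robot; bystander. Origin: its middle.

How it is judged (in metres and radians):
On the way, in this order (a step that is already met when the one before it is completed fails the run):
1. the dimmer's dial points at the long mark (value 3.5, within 0.12 rad) (value of joint dimmer between 3.38 and 3.62 rad), for 0.3 s.
2. the tall jar is in line with the foot's pointer and the carousel is held by the gripper (y of tall_jar_knob in the frame of carousel_base between -0.01 and 0.01 m and x of tall_jar_knob in the frame of carousel_base below -0.06 m and contact force between the fingers and carousel above 2 N and angular speed of carousel below 0.08 rad/s), for 0.2 s.
At the end, for the whole second after the job is handed in: Dial at 3.5 within 0.12 rad; the tall jar's centre on the pointer's side of the foot and within 10 mm sideways of the pointer's line (about 7.5 degrees); the gripper's fingers still on the carousel or its jars with more than 2 N; the carousel turning slower than 0.08 rad/s (all of step 1 and all of step 2); the arm keeps its last pose, push and grip.
It fails at once if a bystander is moved more than 25 mm (distance of any of tissue_box, mug, lotion, compact, varnish, cream_pot, hairbrush from where it was at the start of the episode above 0.025 m).
It fails at once if a bystander is tipped over (angle between any of tissue_box, mug, lotion, compact, varnish, cream_pot's own z axis and vertical above 0.4 rad).
It also fails if it takes over 58 s, if anything falls off the work surface, if the arm or the gripper's body presses on something with over 40 N, if the wrist force passes 120 N, or if a joint passes its speed limit or range.

## Working session

There is one attempt and no reset: what is moved stays moved. The work goes in short steps, Python scripts to look and compute and a tool call to move; the robot and the scene stay as the last step left them, time stands still between calls to the robot, and variables do not carry over. Pictures are saved under pics/ and viewed, at most 10 in all, crops included, and the job is handed in when it is done.

```bash
ls; mkdir -p pics; python3 - <<'E'
from cell import env, imaging, order
import cv2,numpy as np
np.set_printoptions(precision=4,suppress=True)
for n in("scene","side"):
    im=imaging.get_image(n); cv2.imwrite(f"pics/{n}0.png",im[:,:,::-1]); c=imaging.calibration(n); print(n,c)
print(imaging.calibration("wrist")); s=env.sense(); print(s["time_s"],s["eef_pos"],s["orientation"])
E
```

```text
cell.py
pics
scene {'fx': 495.3279498381148, 'fy': 495.3279498381148, 'cx': 290.2317299272137, 'cy': 205.7903225239834, 'extrinsics': array([[  -0.262 ,    0.7455,   -0.6128, 1435.9793],
       [   0.965 ,    0.2058,   -0.1623,  228.4871],
       [   0.0051,   -0.6339,   -0.7734, 1245.7124],
       [   0.    ,    0.    ,    0.    ,    1.    ]])}
side {'fx': 457.07213702502753, 'fy': 457.07213702502753, 'cx': 273.1608360405396, 'cy': 203.67455120932047, 'extrinsics': array([[  -0.9388,   -0.2157,    0.2687,   99.11  ],
       [  -0.3446,    0.5877,   -0.732 , 1165.3945],
       [  -0.    ,   -0.7798,   -0.6261, 1097.8276],
       [   0.    ,    0.    ,    0.    ,    1.    ]])}
{'fx': 326.9186327496683, 'fy': 326.9186327496683, 'cx': 276.9824386327596, 'cy': 217.79573730452785, 'tool_from_camera': array([[   0.001 ,   -0.9683,   -0.2496,   67.8482],
       [   1.    ,    0.0012,   -0.0006,   -0.3259],
       [   0.0009,   -0.2496,    0.9683, -161.793 ],
       [   0.    ,    0.    ,    0.    ,    1.    ]])}
0.1 [ 158.0232 -604.1642  221.9781] [-3.1145 -0.4005  0.0003]
```

View pics/scene0.png

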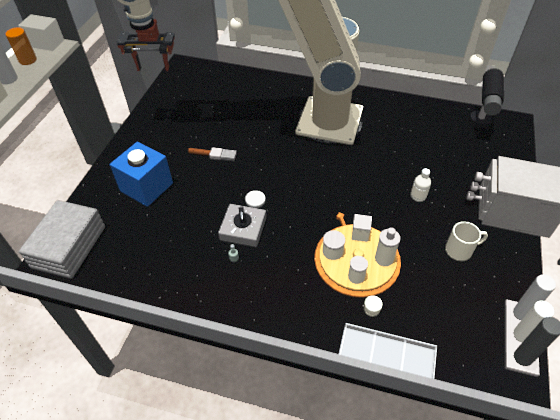

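View pics/side0.png

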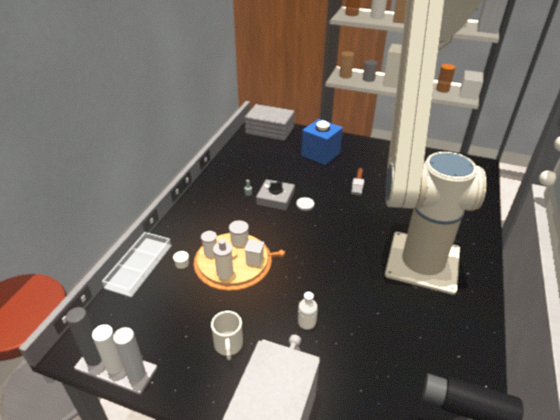

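Scene: the dimmer dial is at about (243,218), the carousel at (358,257), the tall jar's knob at (391,232) and the pointer tip at (341,216). In the side view the same four are at (277,186), (233,260), (222,243) and (283,253). I'll triangulate these.

```bash
cat > h.py <<'E'
from cell import env, imaging, order
import cv2,numpy as np
from scipy.spatial.transform import Rotation as R
np.set_printoptions(precision=3,suppress=True)
def ray(name,uv,pose=None):
    c=imaging.calibration(name)
    if name=="wrist":
        T=np.eye(4);T[:3,:3]=R.from_rotvec(pose[1]).as_matrix();T[:3,3]=pose[0];E=T@c["tool_from_camera"]
    else:E=c["extrinsics"]
    d=E[:3,:3]@np.array([(uv[0]-c["cx"])/c["fx"],(uv[1]-c["cy"])/c["fy"],1]);return E[:3,3],d/np.linalg.norm(d)
def plane(r,z): o,d=r;return o+d*(z-o[2])/d[2]
def tri(rs):
    A=sum(np.eye(3)-np.outer(d,d) for o,d in rs);b=sum((np.eye(3)-np.outer(d,d))@o for o,d in rs)
    p=np.linalg.solve(A,b);return p,[np.linalg.norm(np.cross(p-o,d)) for o,d in rs]
def pose():
    s=env.sense();return np.array(s["eef_pos"]),np.array(s["orientation"])
E
python3 - <<'E'
from h import *
for n,a,b,z in [("dialtop",(243,210),(278,184),80),("knob",(391,231),(222,242),163),("ptr",(341,216),(284,253),14),("carctr",(358,259),(233,261),15)]:
    p,e=tri([ray("scene",a),ray("side",b)]);print(n,p,e,plane(ray("scene",a),z),plane(ray("side",b),z))
ims={n:imaging.get_image(n) for n in("scene","side")}
for n,im in ims.items():
    h=cv2.cvtColor(im,cv2.COLOR_RGB2HSV)
    m=cv2.inRange(h,(5,120,120),(32,255,255)); 
    k,l,st,ce=cv2.connectedComponentsWithStats(m)
    i=1+np.argmax(st[1:,4]);print(n,st[i],ce[i])
    pts=np.argwhere(l==i)[:,::-1]
    P=np.array([plane(ray(n,p),8)[:2] for p in cv2.convexHull(pts.astype(np.int32))[:,0]])
    A=np.c_[2*P,np.ones(len(P))]
    for _ in range(4):
        s=np.linalg.lstsq(A,(P**2).sum(1),rcond=None)[0];r=np.sqrt(s[2]+s[:2]@s[:2]);d=np.linalg.norm(P-s[:2],axis=1)-r
        far=P[np.argmax(d)] if _==0 else far
        k=abs(d)<max(3,np.std(d));P=P[k];A=A[k]
    print("circle",s[:2],r,"tip",far,np.linalg.norm(far-s[:2]))
print(pose())
E
```

```text
dialtop [ 562.176 -150.77    73.849] [np.float64(0.7482489891564839), np.float64(0.74824898915666)] [ 566.06  -149.392   80.   ] [ 559.575 -141.835   80.   ]
knob [584.133 288.242 155.453] [np.float64(0.7166686264993422), np.float64(0.7166686264994653)] [590.645 288.333 163.   ] [579.997 294.486 163.   ]
ptr [444.828 130.783   4.945] [np.float64(5.928165961510413), np.float64(5.9281659615104045)] [457.519 135.75   14.   ] [439.662 132.613  14.   ]
carctr [591.63  214.833  -0.314] [np.float64(2.0581915633603893), np.float64(2.058191563360254)] [603.675 216.499  15.   ] [583.976 225.921  15.   ]
scene [314 237  87  60 964] [355.593 276.984]
circle [596.662 213.097] 127.82378322010133 tip [558.683 336.052] 128.6871271704756
side [   0  274   66   78 2973] [ 27.594 309.447]
circle [1110.884  625.25 ] 141.09814027836575 tip [1028.061  741.618] 142.83292780040176
(array([ 158.074, -604.351,  222.226]), array([-3.115, -0.401,  0.   ]))
```

The carousel disc fits at radius 127.8 (expected 128), and the knob is about 76 mm from its centre, so the positions agree with the text. Next I move the wrist camera over the dimmer.

Careful with the scale: shifts go in shares of 50 mm and turns go in shares of pi rad. That gives: 36 mm is 0.72, -24 mm is -0.48.

Request:
{"fn": "advance", "kwargs": {
  "segments": {"aperture": [88,88,88,88,88,88,88,88,88,88],"dx": [0.72,0.72,0.72,0.72,0.72,0.72,0.72,0.72,0.72,0.72],"dy": [-0.48,-0.48,-0.48,-0.48,-0.48,-0.48,-0.48,-0.48,-0.48,-0.48],"dz": [0,0,0,0,0,0,0,0,0,0],"ax": [0,0,0,0,0,0,0,0,0,0],"ay": [0,0,0,0,0,0,0,0,0,0],"az": [0,0,0,0,0,0,0,0,0,0]}
}}

```text
time_s: 1.2
eef_pos: [446.6, -279.8, 222.7]
orientation: [3.116, 0.401, 0.0]
wrist_force: [0.0, -0.1, -0.3]
opening: 87.9
gripper_force: 0.0
```

Request:
{"fn": "advance", "kwargs": {
  "segments": {"aperture": [88,88,88,88,88,88],"dx": [0.72,0.72,0.72,0.72,0,0],"dy": [-0.48,-0.48,-0.48,-0.48,0,0],"dz": [0,0,0,0,0,0],"ax": [0,0,0,0,0,0],"ay": [0,0,0,0,0,0],"az": [0,0,0,0,0,0]}
}}

```text
time_s: 1.8
eef_pos: [560.8, -151.4, 222.3]
orientation: [-3.115, -0.404, 0.001]
wrist_force: [0.2, -0.1, 0.1]
opening: 87.6
gripper_force: 0.0
```

```bash
python3 - <<'E'
from h import *
p=pose();im=imaging.get_image("wrist");cv2.imwrite("pics/w1.png",im[:,:,::-1]);np.save("w1.npy",np.array(p));print(p)
E
```

```text
(array([ 560.76 , -151.351,  222.3  ]), array([-3.115, -0.404,  0.001]))
```

View pics/w1.png

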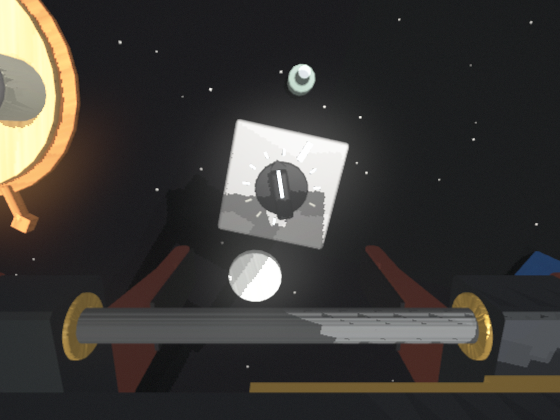

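The box is centred near (284,185), the dial near (281,187), the long mark at (303,150) and the compact at (255,275). The nose end isn't clear at this size, so I'll zoom in.

```bash
python3 - <<'E'
import cv2
im=cv2.imread("pics/w1.png")[110:260,205:365];cv2.imwrite("pics/w1c.png",cv2.resize(im,None,fx=4,fy=4,interpolation=cv2.INTER_CUBIC))
E
```

```text
(no output)
```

View pics/w1c.png

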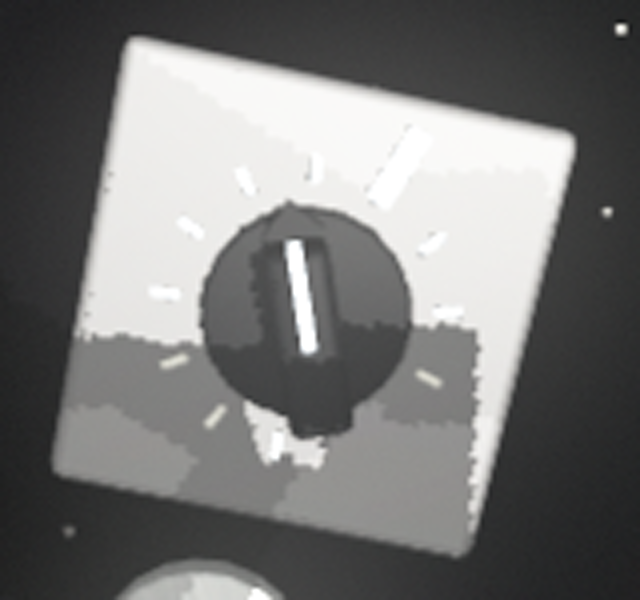

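The white line runs from the bar's middle (crop 308,352) to the nose end (293,242). The long mark's middle is at (400,167), and the box corners are clear.

```bash
python3 - <<'E'
from h import *
p=np.load("w1.npy")
def w(c,z): return plane(ray("wrist",(205+c[0]/4,110+c[1]/4),p),z)[:2]
C=np.array([w(c,40) for c in[(130,38),(577,135),(465,557),(53,472)]]);print("corners",C,"ctr",C.mean(0),np.linalg.norm(np.roll(C,-1,0)-C,axis=1))
e=C[1]-C[0];
for k in range(4):print("edge ang",np.arctan2(*(np.roll(C,-1,0)-C)[k][::-1]))
m=w((308,353),80);n=w((293,241),80);M=w((400,167),40);print("mid",m,"nose",n,np.linalg.norm(n-m),"mark",M,np.linalg.norm(M-C.mean(0)),np.linalg.norm(M-m))
print("bar ang",np.arctan2(*(n-m)[::-1]),"mark ang",np.arctan2(*(M-C.mean(0))[::-1]),np.arctan2(*(M-m)[::-1]))
E
```

```text
corners [[ 629.084  -91.432]
 [ 635.22  -207.756]
 [ 517.946 -213.123]
 [ 512.626  -96.894]] ctr [ 573.719 -152.302] [116.486 117.397 116.35  116.586]
edge ang -1.518093754985179
edge ang -3.0958617663158203
edge ang 1.6165367436624862
edge ang 0.046868761685976486
mid [ 569.99  -153.245] nose [ 594.562 -143.037] 26.60764588867222 mark [ 615.834 -166.081] 44.312409186874824 47.60768218085247
bar ang 0.393716689267793 mark ang -0.3162141537085381 -0.27301630346146416
```

The box sides measure 117 mm against 120. Dial value is about 2.80 and the mark sits where it should for a yaw of 0.05, so the dial needs about 0.70 rad clockwise. I'll align, descend partway, and take a second view.

Converted, 40 mm is 0.8, 20 mm is 0.4, -0.136 rad is -0.0433.

Request:
{"fn": "advance", "kwargs": {
  "segments": {"aperture": [88,88,88,88,88],"dx": [0,0.22,0,0,0],"dy": [0,0.1,0,0,0],"dz": [0,0.4,0.8,0,0],"ax": [0,0,0,0,0],"ay": [0,0,0,0,0],"az": [-0.0433,0,0,0,0]}
}}

```text
time_s: 2.35
eef_pos: [571.6, -153.4, 162.6]
orientation: [-3.081, -0.609, 0.003]
wrist_force: [0.2, -0.5, 0.9]
opening: 88.0
gripper_force: 0.0
```

```bash
python3 - <<'E'
from h import *
p=pose();im=imaging.get_image("wrist");np.save("w2.npy",np.array(p));print(p)
c=imaging.calibration("wrist");cv2.imwrite("pics/w2.png",im[:,:,::-1]);cv2.imwrite("pics/w2c.png",cv2.resize(im[130:330,180:380,::-1],None,fx=3,fy=3,interpolation=cv2.INTER_CUBIC))
E
```

```text
(array([ 571.551, -153.388,  162.58 ]), array([-3.081, -0.609,  0.003]))
```

View pics/w2c.png

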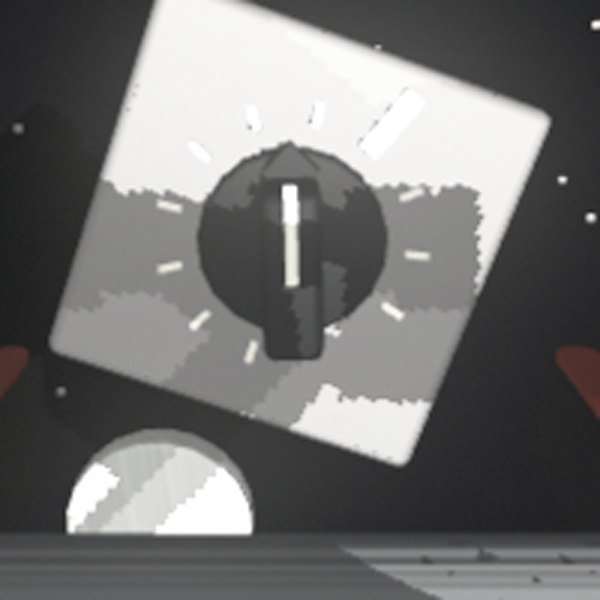

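The bar is now vertical in the picture. Its line runs from (293,287) to (290,185) in the crop, the disc centre is at (292,238) and the mark at (392,123). Triangulating with the first view:

```bash
python3 - <<'E'
from h import *
p1=np.load("w1.npy");p2=np.load("w2.npy")
a=lambda c:ray("wrist",(205+c[0]/4,110+c[1]/4),p1); b=lambda c:ray("wrist",(180+c[0]/3,130+c[1]/3),p2)
for n,u,v,z in[("mid",(308,353),(293,287),80),("nose",(293,241),(290,185),80),("disc",(306,312),(292,238),48),("mark",(400,167),(392,123),40),("corner",(577,135),(550,113),40),("corner4",(465,557),(403,466),40)]:
    q,e=tri([a(u),b(v)]);print(n,q,max(e),plane(a(u),z),plane(b(v),z))
m=plane(b((293,287)),80);n=plane(b((290,185)),80);M=plane(b((392,123)),40);D=plane(b((292,238)),48);x=R.from_rotvec(p2[1]).as_matrix()
an=lambda v:np.arctan2(v[1],v[0])
print("bar",an(n-m),"mark",an(M-D),"tool x",an(x[:,0]),"disc in tool",x.T@(D-p2[0]),"mid in tool",x.T@(m-p2[0]))
E
```

```text
mid [ 570.878 -153.267   83.53 ] 0.3098446144068111 [ 570.068 -153.225   80.   ] [ 570.102 -153.919   80.   ]
nose [ 594.783 -142.945   81.515] 0.03040944815106684 [ 594.64  -143.018   80.   ] [ 594.52  -143.016   80.   ]
disc [ 572.53  -152.613   35.731] 0.029321496931093583 [ 574.444 -151.971   48.   ] [ 575.155 -151.513   48.   ]
mark [ 615.801 -166.286   37.336] 0.04485149177288785 [ 615.917 -166.064   40.   ] [ 615.941 -165.896   40.   ]
corner [ 635.859 -211.376   23.313] 0.13355130313008895 [ 635.303 -207.74    40.   ] [ 635.907 -206.759   40.   ]
corner4 [ 516.895 -213.982   36.323] 0.0365594684106307 [ 518.032 -213.104   40.   ] [ 518.419 -212.904   40.   ]
bar 0.41996164192414076 mark -0.33901211854172303 tool x 0.39014598893109614 disc in tool [  4.262  -0.203 114.573] mid in tool [-1.387  0.055 82.583]
```

The bar top measures 82–83 mm (80 stated) and the axis is at about (573,−152.5). I'll descend so the grasp lands at about 72 mm, then pinch gently.

Converted, 37 mm is 0.74, 35 mm is 0.7.

Request:
{"fn": "advance", "kwargs": {
  "segments": {"aperture": [60,50,40,40,40,0,0,0,0,0],"dx": [0.04,0,0,0,0,0,0,0,0,0],"dy": [0,0,0,0,0,0,0,0,0,0],"dz": [0.74,0.74,0.7,0,0,0,0,0,0,0],"ax": [0,0,0,0,0,0,0,0,0,0],"ay": [0,0,0,0,0,0,0,0,0,0],"az": [0,0,0,0,0,0,0,0,0,0]},
  "grip_force": 15
}}

```text
time_s: 3.4
eef_pos: [575.0, -151.8, 54.4]
orientation: [3.081, 0.611, 0.001]
wrist_force: [-1.0, -0.2, 6.6]
opening: 15.9
gripper_force: 15.0
```

Converted, 0.1 rad is 0.0318.

Request:
{"fn": "advance", "kwargs": {
  "segments": {"aperture": [0,0,0,0,0,0,0,0,0,0],"dx": [0,0,0,0,0,0,0,0,0,0],"dy": [0,0,0,0,0,0,0,0,0,0],"dz": [0,0,0,0,0,0,0,0,0,0],"ax": [0,0,0,0,0,0,0,0,0,0],"ay": [0,0,0,0,0,0,0,0,0,0],"az": [0.0318,0.0318,0.0318,0.0318,0.0318,0.0318,0.0318,0,0,0]},
  "grip_force": 25
}}

```text
time_s: 4.4
eef_pos: [575.1, -152.7, 54.4]
orientation: [3.103, -0.482, 0.002]
wrist_force: [-1.9, -4.3, 5.4]
opening: 15.9
gripper_force: 25.0
```

```bash
python3 -c "
from h import *
p=pose();x=R.from_rotvec(p[1]).as_matrix()[:,0];print(np.arctan2(x[1],x[0]),env.sense()['wrist_torque'],env.sense()['wrist_force'])"
```

```text
-0.3079481881474188 [-0.736  0.333 -0.008] [-1.891 -4.302  5.354]
```

Tool angle is −0.308, which matches the mark (−0.31). I'll open, rise and check.

Converted, -36 mm is -0.72.

Request:
{"fn": "advance", "kwargs": {
  "segments": {"aperture": [30,50,60,60,88,88,88,88],"dx": [0,0,0,0,0,0,0,0],"dy": [0,0,0,0,0,0,0,0],"dz": [0,0,0,-0.72,-0.72,-0.72,0,0],"ax": [0,0,0,0,0,0,0,0],"ay": [0,0,0,0,0,0,0,0],"az": [0,0,0,0,0,0,0,0]}
}}

```text
time_s: 5.2
eef_pos: [575.0, -151.6, 162.3]
orientation: [3.104, -0.482, 0.002]
wrist_force: [-0.3, -0.5, -0.6]
opening: 76.5
gripper_force: 0.0
```

```bash
python3 - <<'E'
from h import *
p=pose();im=imaging.get_image("wrist");np.save("w3.npy",np.array(p));print(p)
cv2.imwrite("pics/w3c.png",cv2.resize(im[130:330,180:380,::-1],None,fx=3,fy=3,interpolation=cv2.INTER_CUBIC))
E
```

```text
(array([ 574.965, -151.609,  162.251]), array([ 3.104, -0.482,  0.002]))
```

View pics/w3c.png

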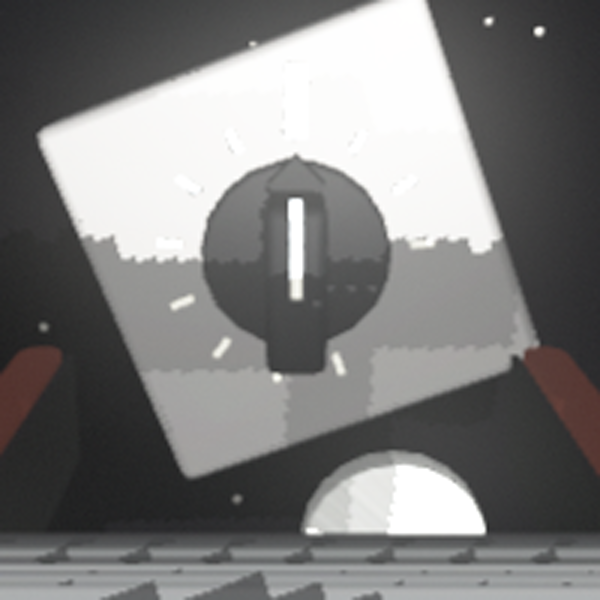

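The nose at (296,158) points straight at the long mark (297,100), so the dial is set. Now I rise and rotate toward the carousel, with the tool's x axis along the jar's radius.

Converted, -36 mm is -0.72, -0.144 rad is -0.0458.

Request:
{"fn": "advance", "kwargs": {
  "segments": {"aperture": [88,88,88,88,88,88,88,88,88,88],"dx": [0,0,0,0,0,0,0,0,0,0],"dy": [0,0,0,0,0,0,0,0,0,0],"dz": [-0.72,-0.72,-0.72,0,0,0,0,0,0,0],"ax": [0,0,0,0,0,0,0,0,0,0],"ay": [0,0,0,0,0,0,0,0,0,0],"az": [0,0,0,-0.0458,-0.0458,-0.0458,-0.0458,-0.0458,-0.0458,-0.0458]}
}}

```text
time_s: 6.25
eef_pos: [573.7, -151.4, 267.3]
orientation: [-2.946, -1.085, 0.005]
wrist_force: [-0.3, -0.3, -0.0]
opening: 87.6
gripper_force: 0.0
```

Request:
{"fn": "advance", "kwargs": {
  "segments": {"aperture": [88,88,88,88,88,88,88,88],"dx": [0,0,0,0,0,0,0,0],"dy": [0,0,0,0,0,0,0,0],"dz": [0,0,0,0,0,0,0,0],"ax": [0,0,0,0,0,0,0,0],"ay": [0,0,0,0,0,0,0,0],"az": [-0.0458,-0.0458,-0.0458,-0.0458,-0.0458,-0.0458,-0.0458,0]}
}}

```text
time_s: 7.05
eef_pos: [573.8, -151.4, 267.5]
orientation: [-2.06, -2.367, 0.002]
wrist_force: [0.5, 0.6, 0.6]
opening: 88.0
gripper_force: 0.0
```

Request:
{"fn": "advance", "kwargs": {
  "segments": {"aperture": [88,88,88,88,88,88,88,88,88,88],"dx": [0.87,0.87,0.87,0.87,0.87,0.87,0.87,0.87,0.87,0.87],"dy": [0.144,0.144,0.144,0.144,0.144,0.144,0.144,0.144,0.144,0.144],"dz": [0,0,0,0,0,0,0,0,0,0],"ax": [0,0,0,0,0,0,0,0,0,0],"ay": [0,0,0,0,0,0,0,0,0,0],"az": [0,0,0,0,0,0,0,0,0,0]}
}}

```text
time_s: 8.05
eef_pos: [585.8, 290.7, 268.2]
orientation: [-2.069, -2.363, 0.003]
wrist_force: [0.7, -0.8, -0.2]
opening: 87.7
gripper_force: 0.0
```

Request:
{"fn": "advance", "kwargs": {
  "segments": {"aperture": [88,88],"dx": [0,0],"dy": [0,0],"dz": [0,0],"ax": [0,0],"ay": [0,0],"az": [0,0]}
}}

```text
time_s: 8.25
eef_pos: [585.8, 289.5, 268.1]
orientation: [-2.065, -2.367, 0.004]
wrist_force: [-0.3, -1.2, 0.6]
opening: 88.1
gripper_force: 0.0
```

```bash
python3 - <<'E'
from h import *
p=pose();im=imaging.get_image("wrist");np.save("w4.npy",np.array(p));x=R.from_rotvec(p[1]).as_matrix()[:,0];print(p,np.arctan2(x[1],x[0]),env.sense()["q"])
cv2.imwrite("pics/w4.png",im[:,:,::-1])
E
```

```text
(array([585.778, 289.498, 268.058]), array([-2.065, -2.367,  0.004])) 1.7070686672576751 [ 0.439  0.421  1.521 -0.     1.201  0.304]
```

View pics/w4.png

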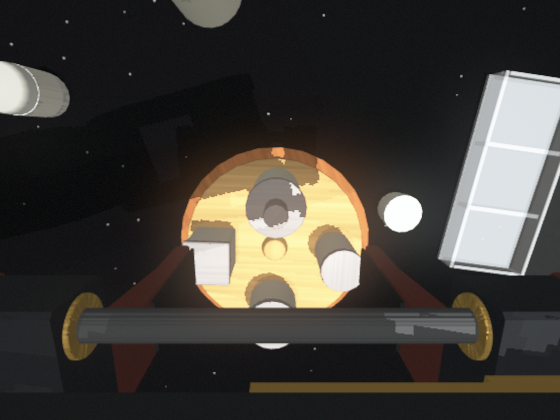

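The knob is at (275,214), the lid at (276,207) and the axis pin at (275,249). The pointer is hidden behind the left finger here, but it shows in w1 (tip about (22,222), root about (8,190)). I'll measure the centre, the knob and the pointer direction.

```bash
python3 - <<'E'
from h import *
p1=np.load("w1.npy");p4=np.load("w4.npy");an=lambda v:np.arctan2(v[1],v[0])
k,e=tri([ray("wrist",(275,214),p4),ray("scene",(391,231)),ray("side",(222,242))]);print("knob tri",k,e)
K=plane(ray("wrist",(275,214),p4),163);print("knob plane",K)
im=cv2.imread("pics/w4.png");h=cv2.cvtColor(im,cv2.COLOR_BGR2HSV)
m=cv2.inRange(h,(3,120,60),(32,255,255));k_,l,st,ce=cv2.connectedComponentsWithStats(m);i=1+np.argmax(st[1:,4]);print(st[i])
P=np.array([plane(ray("wrist",q,p4),8)[:2] for q in cv2.convexHull(np.argwhere(l==i)[:,::-1].astype(np.int32))[:,0] if q[1]<245])
s=np.linalg.lstsq(np.c_[2*P,np.ones(len(P))],(P**2).sum(1),rcond=None)[0];c=s[:2];print("centre",c,np.sqrt(s[2]+c@c),"knob r",np.linalg.norm(K[:2]-c),"ang",an(K[:2]-c))
im=cv2.imread("pics/w1.png");h=cv2.cvtColor(im,cv2.COLOR_BGR2HSV);m=cv2.inRange(h,(3,100,60),(32,255,255));k_,l,st,ce=cv2.connectedComponentsWithStats(m)
i=1+np.argmax(st[1:,4]);pts=np.argwhere(l==i)[:,::-1];W=np.array([plane(ray("wrist",q,p1),11)[:2] for q in pts])
for cc in(c,np.array([595,214])):
    r=np.linalg.norm(W-cc,axis=1);Q=W[(r>138)&(r<200)];print(len(Q),r.max(),"ptr mean",Q.mean(0),"ang",an(Q.mean(0)-cc),"pca",cv2.fitLine(Q.astype(np.float32),2,0,.01,.01).ravel())
for n in("scene","side"):
    im=cv2.imread(f"pics/{n}0.png");h=cv2.cvtColor(im,cv2.COLOR_BGR2HSV);m=cv2.inRange(h,(3,100,60),(32,255,255))
    W=np.array([plane(ray(n,q),11)[:2] for q in np.argwhere(m)[:,::-1]]);r=np.linalg.norm(W-c,axis=1);Q=W[(r>140)&(r<195)&(W[:,0]<c[0]-60)];print(n,len(Q),r[(r<195)].max(),Q.mean(0),an(Q.mean(0)-c))
E
```

```text
knob tri [583.86  288.981 155.397] [np.float64(1.1820337065552924), np.float64(0.6997846700610735), np.float64(1.2016061567388014)]
knob plane [583.448 292.041 163.   ]
[ 249  375  311   18 3868]Traceback (most recent call last):
  File "<stdin>", line 8, in <module>
    return umr_sum(a, axis, dtype, out, keepdims, initial, where)
numpy.exceptions.AxisError: axis 1 is out of bounds for array of dimension 1
```

```bash
python3 - <<'E'
from h import *
p1=np.load("w1.npy");p4=np.load("w4.npy");an=lambda v:np.arctan2(v[1],v[0])
K=plane(ray("wrist",(275,214),p4),160)
def mask(f): return cv2.inRange(cv2.cvtColor(cv2.imread(f),cv2.COLOR_BGR2HSV),(3,100,50),(32,255,255))
m=mask("pics/w4.png");m[300:]=0;m[:,:175]=0;m[:,375:]=0;m=cv2.morphologyEx(m,cv2.MORPH_OPEN,np.ones((3,3)))
H=cv2.convexHull(np.argwhere(m)[:,::-1].astype(np.int32))[:,0]
P=np.array([plane(ray("wrist",q,p4),8)[:2] for q in H if q[1]<240])
s=np.linalg.lstsq(np.c_[2*P,np.ones(len(P))],(P**2).sum(1),rcond=None)[0];c=s[:2];print("centre",c,np.sqrt(s[2]+c@c),"pin",plane(ray("wrist",(275,249),p4),35),"knob r",np.linalg.norm(K[:2]-c),"ang",an(K[:2]-c))
c=np.array([594.,214.]) if abs(np.sqrt(s[2]+c@c)-128)>4 else c
for n,f in(("wrist","w1"),("scene","scene0"),("side","side0")):
    W=np.array([plane(ray(n,q,p1),11)[:2] for q in np.argwhere(mask(f"pics/{f}.png"))[:,::-1]]);r=np.linalg.norm(W-c,axis=1)
    Q=W[(r>140)&(r<195)&(W[:,0]<c[0]-60)];print(n,len(Q),r[r<195].max(),Q.mean(0),an(Q.mean(0)-c)%6.283,cv2.fitLine(Q.astype(np.float32),2,0,.01,.01).ravel())
E
```

```text
centre [594.579 219.615] 129.10850132659493 pin [592.96  215.009  35.   ] knob r 72.53833103709724 ang 1.7237841867221633Traceback (most recent call last):
  File "<stdin>", line 11, in <module>
  File "h.py", line 6, in ray
    c=imaging.calibration(name)
ValueError: time passes only in moves, steps and waits
```

```bash
sed -i 's/^def ray/import functools\n@functools.cache\ndef cal(n): return imaging.calibration(n)\ndef ray/; s/c=imaging.calibration(name)/c=cal(name)/' h.py; python3 - <<'E'
from h import *
p1=np.load("w1.npy");an=lambda v:np.arctan2(v[1],v[0])
def mask(f): return cv2.inRange(cv2.cvtColor(cv2.imread(f),cv2.COLOR_BGR2HSV),(3,100,50),(32,255,255))
c=np.array([595.,215.5])
for n,f in(("wrist","w1"),("scene","scene0"),("side","side0")):
    W=np.array([plane(ray(n,q,p1),11)[:2] for q in np.argwhere(mask(f"pics/{f}.png"))[:,::-1]]);r=np.linalg.norm(W-c,axis=1)
    Q=W[(r>140)&(r<195)&(W[:,0]<c[0]-60)];print(n,len(Q),r[r<195].max(),Q.mean(0),an(Q.mean(0)-c)%6.283,cv2.fitLine(Q.astype(np.float32),2,0,.01,.01).ravel())
E
```

```text
wrist 2794 184.03128320122224 [479.762 114.151] 3.862766807624672 [  0.758  -0.652 479.762 114.151]
scene 67 178.99197680791386 [457.86  133.182] 3.682006475892243 [  0.956   0.294 457.86  133.182]
side 310 194.5145723339736 [458.743 225.819] 3.0660083687970303 [  0.113   0.994 458.743 225.819]
```

The scene view gives a pointer direction of 3.68 rad (yaw about 0.54). I'll refine that after the turn. The TCP is already over the knob, at about (584,290), so I descend and grip.

Converted, 40 mm is 0.8, 30 mm is 0.6.

Request:
{"fn": "advance", "kwargs": {
  "segments": {"aperture": [60,50,45,45,45,45],"dx": [0,0,0,0,0,0],"dy": [0,0,0,0,0,0],"dz": [0.8,0.8,0.6,0.36,0,0],"ax": [0,0,0,0,0,0],"ay": [0,0,0,0,0,0],"az": [0,0,0,0,0,0]}
}}

```text
time_s: 8.9
eef_pos: [586.9, 287.8, 141.9]
orientation: [-2.067, -2.366, 0.001]
wrist_force: [0.8, 0.3, 0.1]
opening: 45.8
gripper_force: 0.0
```

Request:
{"fn": "advance", "kwargs": {
  "segments": {"aperture": [0,0,0,0,0,0],"dx": [0,0,0,0,0,0],"dy": [0,0,0,0,0,0],"dz": [0,0,0,0,0,0],"ax": [0,0,0,0,0,0],"ay": [0,0,0,0,0,0],"az": [0,0,0,0,0,0]},
  "grip_force": 20
}}

```text
time_s: 9.5
eef_pos: [586.7, 289.2, 142.6]
orientation: [2.064, 2.368, 0.001]
wrist_force: [-1.6, -1.6, 6.8]
opening: 21.6
gripper_force: 20.0
```

```bash
python3 - <<'E'
from h import *
p1=np.load("w1.npy");an=lambda v:np.arctan2(v[1],v[0])
m=cv2.inRange(cv2.cvtColor(cv2.imread("pics/w1.png"),cv2.COLOR_BGR2HSV),(3,100,50),(32,255,255));m[245:]=0;m[:,60:]=0
c=np.array([595.,215.5]);W=np.array([plane(ray("wrist",q,p1),11)[:2] for q in np.argwhere(m)[:,::-1]]);r=np.linalg.norm(W-c,axis=1)
Q=W[(r>140)&(r<195)&(W[:,0]<540)];print(len(Q),r.max(),Q.mean(0),an(Q.mean(0)-c)%6.283,cv2.fitLine(Q.astype(np.float32),2,0,.01,.01).ravel())
m=cv2.inRange(cv2.cvtColor(cv2.imread("pics/side0.png"),cv2.COLOR_BGR2HSV),(3,100,50),(32,255,255));m[:240]=0;m[268:]=0;m[:,:260]=0;m[:,300:]=0
W=np.array([plane(ray("side",q),11)[:2] for q in np.argwhere(m)[:,::-1]]);r=np.linalg.norm(W-c,axis=1)
Q=W[(r>140)&(r<195)];print("side",len(Q),r.max(),Q.mean(0),an(Q.mean(0)-c)%6.283)
print(env.sense()["wrist_force"])
E
```

```text
2143 184.0296971551505 [469.138 123.569] 3.7722533314798223 [  0.751  -0.661 469.138 123.569]
side 122 212.00524520389402 [454.69  141.002] 3.6295070308994086
[-1.584 -1.579  6.806]
```

The opening is 21.6 mm against the 22 mm knob. I turn the carousel counter-clockwise along the arc with the tool co-rotating, and check after 1 rad.

Converted, -7.6 mm is -0.152, -0.4 mm is -0.008, -0.1 rad is -0.0318.

Request:
{"fn": "advance", "kwargs": {
  "segments": {"aperture": [0,0,0,0,0],"dx": [-0.008,-0.008,-0.008,-0.008,-0.008],"dy": [-0.152,-0.152,-0.152,-0.152,-0.152],"dz": [0,0,0,0,0],"ax": [0,0,0,0,0],"ay": [0,0,0,0,0],"az": [-0.0318,-0.0318,-0.0318,-0.0318,-0.0318]},
  "grip_force": 25
}}

```text
time_s: 10.0
eef_pos: [551.2, 277.3, 142.6]
orientation: [-1.409, -2.806, -0.006]
wrist_force: [-4.9, 10.9, 5.0]
opening: 21.8
gripper_force: 25.0
```

Request:
{"fn": "advance", "kwargs": {
  "segments": {"aperture": [0,0,0,0,0,0],"dx": [-0.008,-0.008,-0.008,-0.008,-0.008,0],"dy": [-0.152,-0.152,-0.152,-0.152,-0.152,0],"dz": [0,0,0,0,0,0],"ax": [0,0,0,0,0,0],"ay": [0,0,0,0,0,0],"az": [-0.0318,-0.0318,-0.0318,-0.0318,-0.0318,0]}
}}

```text
time_s: 10.6
eef_pos: [524.4, 246.9, 142.6]
orientation: [-0.671, -3.063, -0.001]
wrist_force: [-17.0, 7.6, 14.3]
opening: 21.3
gripper_force: 25.0
```

The three TCP points fit an axis at (592.7, 213.5) with r = 76 throughout. The carousel is at about 2.69 rad and the target is about 3.66. I'll add a slight outward correction and go on.

Converted, -7.6 mm is -0.152, -0.4 mm is -0.008, -0.1 rad is -0.0318.

Request:
{"fn": "advance", "kwargs": {
  "segments": {"aperture": [0,0,0,0,0],"dx": [0.004,0.004,0,-0.004,-0.008],"dy": [-0.152,-0.152,-0.152,-0.152,-0.152],"dz": [0,0,0,0,0],"ax": [0,0,0,0,0],"ay": [0,0,0,0,0],"az": [-0.0318,-0.0318,-0.0318,-0.0318,-0.0318]},
  "grip_force": 25
}}

```text
time_s: 11.1
eef_pos: [516.5, 209.7, 142.6]
orientation: [0.111, -3.135, -0.002]
wrist_force: [-13.2, 4.7, 15.6]
opening: 21.8
gripper_force: 25.0
```

Request:
{"fn": "advance", "kwargs": {
  "segments": {"aperture": [0,0,0,0,0,0],"dx": [-0.008,-0.008,-0.008,-0.008,0,0],"dy": [-0.152,-0.152,-0.152,-0.152,0,0],"dz": [0,0,0,0,0,0],"ax": [0,0,0,0,0,0],"ay": [0,0,0,0,0,0],"az": [-0.0318,-0.0318,-0.0318,-0.0318,0,0]}
}}

```text
time_s: 11.7
eef_pos: [525.5, 178.6, 142.6]
orientation: [0.726, -3.052, 0.002]
wrist_force: [-10.2, -6.4, 16.8]
opening: 21.2
gripper_force: 25.0
```

```bash
python3 - <<'E'
from h import *
p=pose();v=p[0][:2]-[592.7,213.5];print("ang",np.arctan2(v[1],v[0])%6.283,np.linalg.norm(v))
np.save("w5.npy",np.array(p))
c=[cv2.resize(imaging.get_image(n)[s][:,:,::-1],(400,300),interpolation=cv2.INTER_CUBIC) for n,s in(("scene",np.s_[195:315,290:450]),("side",np.s_[200:305,170:310]))]
w=cv2.resize(imaging.get_image("wrist")[:,:,::-1],(400,300));cv2.imwrite("pics/w5.png",imaging.get_image("wrist")[:,:,::-1])
cv2.imwrite("pics/c5.png",np.vstack([np.hstack(c),np.hstack([w,w*0])]))
E
```

```text
ang 3.6206276544317624 75.74678494617332
```

View pics/c5.png

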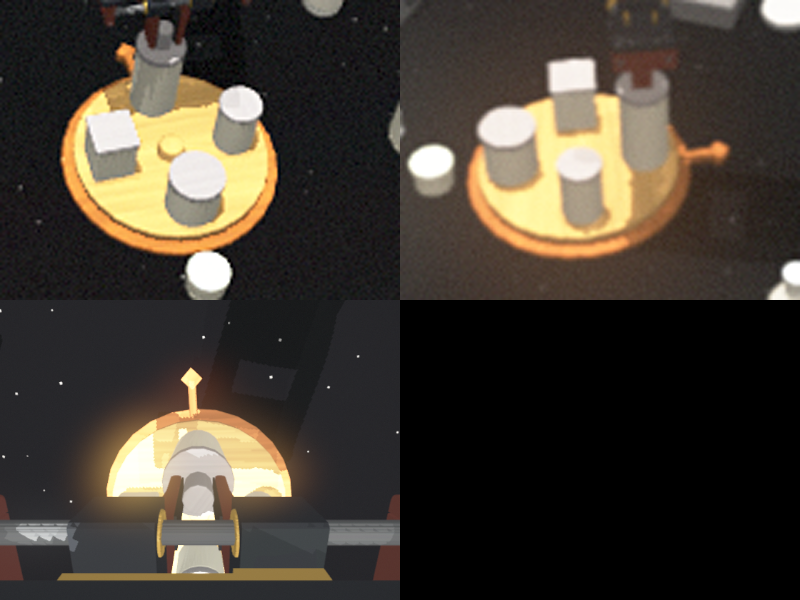

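The wrist view shows the pointer's tip at (191,379) and root at (193,412) in the panel, nearly in line with the jar. I'll measure the pointer's direction there.

```bash
python3 - <<'E'
from h import *
p=np.load("w5.npy");an=lambda v:np.arctan2(v[1],v[0])%6.283;c=np.array([592.7,213.5])
h=cv2.cvtColor(cv2.imread("pics/w5.png"),cv2.COLOR_BGR2HSV);m=cv2.inRange(h,(3,80,110),(35,255,255));m[:,:220]=0;m[:,320:]=0;m[:85]=0;m[230:]=0
q=np.argwhere(m)[:,::-1];W=np.array([plane(ray("wrist",u,p),14)[:2] for u in q]);r=np.linalg.norm(W-c,axis=1);a=np.array([an(w-c) for w in W])
for lo in range(124,184,6):
    s=(r>=lo)&(r<lo+6);print(lo,s.sum(),a[s].mean() if s.any() else 0,q[s].mean(0) if s.any() else 0)
s=(r>136)&(r<180);f=cv2.fitLine(W[s].astype(np.float32),2,0,.01,.01).ravel();print(r[s].max(),f,np.arctan2(f[1],f[0]),"ang",a[s].mean(),"lateral off axis",np.cross(f[:2],c-f[2:]))
P=cv2.convexHull(q.astype(np.int32))
R5=R.from_rotvec(p[1]).as_matrix();print("tool x",an(R5[:2,0]))
E
```

```text
124 574 3.657536382598346 [270.51  157.476]
130 88 3.658154601763591 [269.795 147.068]
136 84 3.657678507716245 [269.5 140. ]
142 94 3.656373286836026 [269.34  132.734]
148 80 3.6596307152288032 [268.413 125.737]
154 93 3.662441763644012 [267.462 117.892]
160 161 3.6461293761249047 [270.186 110.497]
166 130 3.6554714844530767 [268.031 103.677]
172 37 3.6590564601391677 [266.973  97.378]
178 0 0 0
176.40605314048562 [  0.887   0.463 455.991 136.355] 0.48084322 ang 3.6552943098793915 lateral off axis 5.165503193150634
tool x 3.6082681717843235<stdin>:7: DeprecationWarning: Arrays of 2-dimensional vectors are deprecated. Use arrays of 3-dimensional vectors instead. (deprecated in NumPy 2.0)
```

The tip radius comes out at 176.4 (176 stated) and the direction at 3.657 against the jar's 3.621, so I nudge 0.036 rad (2.7 mm).

Converted, -3 mm is -0.06, -0.04 rad is -0.0127.

Request:
{"fn": "advance", "kwargs": {
  "segments": {"aperture": [0,0,0,0,0,0],"dx": [0,0,0,0,0,0],"dy": [-0.06,0,0,0,0,0],"dz": [0,0,0,0,0,0],"ax": [0,0,0,0,0,0],"ay": [0,0,0,0,0,0],"az": [-0.0127,0,0,0,0,0]},
  "grip_force": 25
}}

```text
time_s: 12.5
eef_pos: [526.8, 176.0, 142.5]
orientation: [0.786, -3.037, 0.002]
wrist_force: [-10.6, -6.4, 14.8]
opening: 21.2
gripper_force: 25.0
```

```bash
python3 - <<'E'
from h import *
p=pose();v=p[0][:2]-[592.7,213.5];print("ang",np.arctan2(v[1],v[0])%6.283,np.linalg.norm(v))
E
```

```text
ang 3.6591741286912587 75.79136752353034
```

The jar is at 3.659 against the pointer's 3.657, and the grip is holding at 25 N.

```bash
python3 -c "
from cell import env, imaging, order
print(order.job_done())"
```

```text
the job is handed in; nothing more can be done
None
```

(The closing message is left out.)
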